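# Weigh the bean canister on the hanging spring scale

### The job

Pick up the lidded bean canister by its black handle and hang it by its eye on the sprung hook of the hanging scale, keeping it upright. Its weight is unknown: lower it slowly until the hook has dipped and carries the whole weight before you let go, so that the hook neither drops, springs up nor bobs, and leave the canister hanging freely and still so that the scale can be read. Do not disturb the bell, the glass or the cup beside the work.

Things in the scene. Friction and masses are not known exactly. Their poses are not given: they have to be found in the camera images.
- canister: The loose bean canister: a closed steel can (60 mm diameter, black lid 63 mm, lid top 64 mm above the underside). Two thin arms rise from the can's sides to a handle with a steel eye on top; 203 mm high in all, centre of mass low, on the axis. Origin: centre of the underside; z up along the axis. Weighs 0.15 to 0.63 kg, differently each time. Starts upright on the worktop.
- canister_grip (a point): Centre of the canister's vertical black handle, 14 x 14 mm in section, 70 mm long, from 82 to 152 mm above the underside; this point is 115 mm above the underside, on the axis. z up along the handle; the eye and the two arms lie in the y-z plane; x is the axis of the eye's hole. Half a turn about z makes no difference.
- canister_eye (a point): Inner top of the canister's closed eye, where it rests on the hook: 82 mm above canister_grip, same axes. The eye is a ring of 6 mm round bar in the y-z plane; its opening is 36 mm high (from this point down) and 26 mm wide.
- hook_valley (a point): Valley floor of the sprung hook, 310 mm up unloaded; moves with it. 5 mm bar bent in the x-z plane, lying up to 5 mm below this point. z up; -x is the open side: the tip, 13 mm out, reaches 10 mm above this point; shank at x = +11 mm. Bring the eye from -x, hole axis along x, its inner top 11 to 30 mm above this point, so that the tip goes through the hole; then lower.
- scale_tube (a point): Centre of the underside of the fixed scale tube above the hook: 44 mm diameter, 94 mm tall, underside 55 mm above the unloaded valley floor. Axes as hook_valley. An arm above it, 110 mm up, runs to a post 145 mm away at +x. The tube blocks the space straight above the handle: the gripper must lean back to -x by about 40 degrees.
- stand: Fixed stand of the scale, in another place and yaw each time; origin on the worktop straight below the hook's valley, axes as hook_valley. Two flat feet 12 mm high and 22 mm wide lie at y = +-65 mm, from x = -60 to +180 mm.
- hook (a joint): Dip of the sprung hook in m: 0 unloaded, growing downwards, stop at 0.085. Spring 100 N/m (about 1 mm for each 0.1 N, so 15 to 62 mm under the canister), damped 4 N s/m; it takes about a second to come to rest.
- counter_bell: Brass-domed counter bell, 74 mm diameter, 61 mm high, loose; origin at the centre of its underside. Leave alone.
- water_glass_2: Empty water glass, 67 mm diameter, 85 mm high, loose; origin at the centre of its underside. Leave alone.
- cup_blue_1: Small blue espresso cup, 63 x 82 x 56 mm, loose; origin under its middle. Leave alone.

How it is judged (in metres and radians):
On the way:
1. the canister hangs in the hook by its eye and the hook has dipped at least 9 mm (distance between canister_eye and hook_valley below 0.01 m and value of joint hook above 0.009 m), for 0.2 s.
At the end, for the whole second after the job is handed in: The canister hangs from the hook: the eye's inner top within 10 mm of the hook's valley floor, canister upright within 0.15 rad and clear of the worktop (handle centre above 135 mm), the hook dipped between 9 and 75 mm and at rest (hook slower than 15 mm/s, canister slower than 40 mm/s) (all of step 1 and value of joint hook below 0.075 m and velocity of joint hook between -0.015 and 0.015 m/s and linear speed of canister below 0.04 m/s and angle between canister_grip's own z axis and vertical below 0.15 rad and height (world z) of canister_grip above 0.135 m); the robot touches nothing.
It fails at once if the hook drops or springs up faster than 0.09 m/s (canister let fall on it, let go before the hook carries its weight, or pulled too far down and let go) (velocity of joint hook above 0.09 m/s or velocity of joint hook below -0.09 m/s).
It fails at once if the canister is tipped more than 0.6 rad from upright (angle between canister_grip's own z axis and vertical above 0.6 rad).
It fails at once if the counter bell was knocked or shifted by more than 20 mm (distance of counter_bell from where it was at the start of the episode above 0.02 m).
It fails at once if the water glass was knocked or shifted by more than 20 mm (distance of water_glass_2 from where it was at the start of the episode above 0.02 m).
It fails at once if the blue cup was knocked or shifted by more than 20 mm (distance of cup_blue_1 from where it was at the start of the episode above 0.02 m).
It also fails if it takes over 58 s, if anything falls off the work surface, if the arm or the gripper's body presses on something with over 40 N, if the wrist force passes 120 N, or if a joint passes its speed limit or range.

### The arm

A 6-joint arm with a two-finger parallel gripper is mounted at the origin on a cart in front of the work surface, level with it; the furniture and walls round the work are solid. World frame = base frame: x ahead of the robot, y to its left, z up, the work surface at z = 0. Lengths are in mm, angles in rad, forces in N, time in s.
With the tool pointing down it reaches from about 325 to 775 mm from the base axis. Payload 5.5 kg.
Tool frame: the origin (TCP) lies on the front face of the gripper's body, between the roots of the fingers; the fingertips stand 80 mm ahead of it and the grasp point (between the pads) lies 61 mm ahead of it; y points along the fingers, z is the direction in which the jaws open and shut, and the axes are right-handed (so a half turn about y gives the same grasp; the last joint's range is limited). The gripper opens to 88 mm and grips with 3 to 60 N. Pads are 20 mm wide; open, the fingers measure 115 mm over their backs; the gripper's body (75 mm by 178 mm) begins 61 mm behind the grasp point.
Start: joints at [1.285, 0.091, 1.231, -0, 1.82, -0.057], TCP at [136.089, 584.377, 302.631] pointing down, gripper open.
Joint ranges: [-2.87, 2.87], [-0.86, 2.18], [0.17, 2.46], [-1.51, 4.65], [0.06, 2.69], [-2.65, 2.65]. Speed limits (rad/s): [2.57, 2.57, 3.01, 3.14, 3.14, 3.14].

### API

Orientations are given as a unit quaternion [w, x, y, z].
In Python, from station import env gives the robot as it stands.
- The arm moves only by the tool step_arm, never from a script. Its argument "steps" is text: rows parted by semicolons, each of 5 numbers parted by spaces: the finger opening in mm, from 0 to 87.8, then the shift along the tool's x, y, z in mm, then the turn about the tool's y in degrees. A call has 1 to 5 rows; each row shifts and turns the commanded pose from where the row before left it, along the tool's axes as they then stand; what a row does not reach is not made up. A row lasts 1/12 s, in which the tool goes at most 41.7 mm and 7.16 degrees, less where a joint would pass 70% of its speed; a pose out of reach is approached as far as the arm can. A call with a gripper value outside its range is refused whole. The fingers move at their own pace and stop on an object; "squeeze" is the grip in N (left out, the last holds). Time passes only in rows, so rows that do not move let the fingers close. It gives the time, the measured TCP pose, the force and the opening at its end, in the units of the state.
- env.get_state(): the state, without advancing time (a new reading comes with each control period).
- env.capture(name): name is "scene" or "top" or "wrist"; returns the picture (420x560x3 uint8, red, green, blue); there is no depth.
- env.get_calibration(name): a dict with "intrinsics" (3x3 intrinsics, pixels), "eye" and "orientation" of the camera in the world. Camera axes: x right, y up, looking along -z (the intrinsics and any distortion apply to the point x, -y, -z); pixel columns grow to the right and rows downward; lengths in mm; the calibration is good to about 2 mm. The wrist camera is an equidistant fisheye: a pixel r from the principal point sees the ray r / f radians off the axis. A picture is of the moment at which its call begins: read the wrist's pose just before it. get_calibration takes no time and is no camera call; for the wrist camera it gives the pose at the moment of the call.
- env.hand_in(): hands the job in, once; it reports no verdict.
The state is a dict: "time": time; "qpos": joint angles; "joint_velocities": joint speeds; "tau": joint torques, N m; "tool_pos": TCP position; "orientation": TCP orientation; "contact_force": force on the tool from outside, world axes, zero at the start; "ft_torque": the same for the moment, N m; "width": finger opening in mm.
Only numpy, scipy, OpenCV 4.12 (cv2) and the standard library are available. Lean on these libraries where they do the work, as an engineer would, in place of code of your own. Each camera call takes 0.05 s, during which the arm holds its last target. There are 200 camera calls.

## Working session

There is one attempt and no reset: what is moved stays moved. The work goes in short steps, Python scripts to look and compute and a tool call to move; the robot and the scene stay as the last step left them, time stands still between calls to the robot, and variables do not carry over. Pictures are saved under pics/ and viewed, about 8 in all and at most 12, crops included, and the job is handed in when it is done.

Besides the shell and the picture viewer there is one more tool, called after "Call:" as name(argument=value, ...) on one line, values as JSON. step_arm: Moves the arm, as the interface text tells. Its arguments: {"type":"object","properties":{"steps":{"type":"string"},"squeeze":{"type":"number"}},"required":["steps"]}

```bash
mkdir -p pics; ls
python3 - <<'E'
from station import env
import cv2,numpy as np
print(env.get_state())
a=[]
for n in ["scene","top","wrist"]:
    print(n,env.get_calibration(n)); im=env.capture(n); cv2.imwrite(f"pics/{n}0.png",im[:,:,::-1])
E
```

```text
pics
{'time': 0.0, 'qpos': array([ 1.28529664e+00,  9.18485443e-02,  1.23183141e+00, -9.31123670e-06,
        1.81978915e+00, -5.66639603e-02]), 'joint_velocities': array([ 0.00147825,  0.00149765, -0.00076921, -0.00133048, -0.00023219,
        0.00101902]), 'tau': array([ 4.17842068e-05, -4.46465814e+01, -4.06434166e+01,  6.98981644e-02,
        2.97970441e-02, -1.67920352e-04]), 'tool_pos': array([136.05257566, 584.23754339, 301.54366736]), 'orientation': array([-0.70182862,  0.70313719, -0.0808398 ,  0.0806202 ]), 'contact_force': array([ 0.52630209,  0.57357696, -0.34197869]), 'ft_torque': array([-0.01668646,  0.02905164,  0.03994344]), 'width': 88.05944741410076}
scene {'intrinsics': array([[416.32183693,   0.        , 285.18866798],
       [  0.        , 416.32183693, 199.07807743],
       [  0.        ,   0.        ,   1.        ]]), 'eye': array([1419.54170019,   80.45177146,  904.56636773]), 'orientation': array([0.57646584, 0.29211294, 0.35069973, 0.67776608])}
top {'intrinsics': array([[390.01954989,   0.        , 275.45345265],
       [  0.        , 390.01954989, 214.11202047],
       [  0.        ,   0.        ,   1.        ]]), 'eye': array([ 368.44395073,  -77.96443403, 1136.89459638]), 'orientation': array([ 0.70490151,  0.04753675, -0.06362798, -0.70484437])}
wrist {'intrinsics': array([[325.1922621 ,   0.        , 278.25300348],
       [  0.        , 325.1922621 , 208.90504377],
       [  0.        ,   0.        ,   1.        ]]), 'eye': array([ 71.16550216, 599.22812751, 382.92616197]), 'orientation': array([ 0.77720226, -0.09654648, -0.07552207,  0.61719677])}
```

View pics/scene0.png

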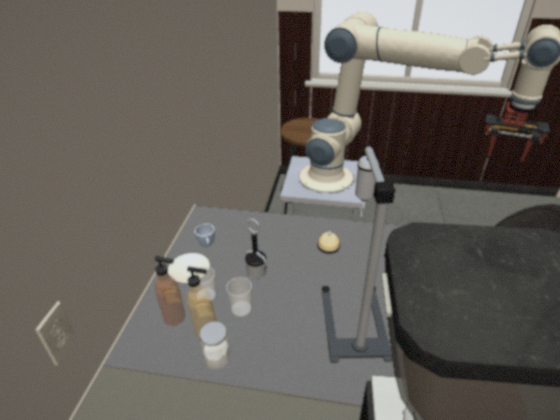

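View pics/top0.png

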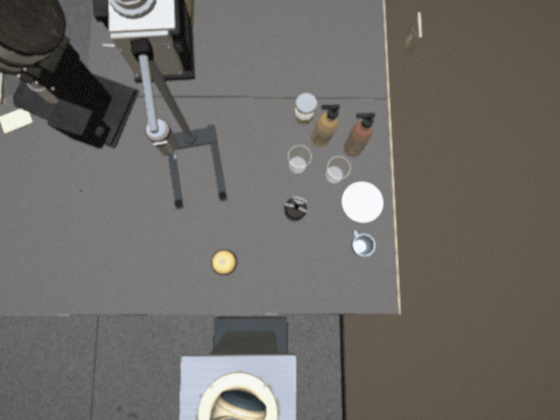

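View pics/wrist0.png

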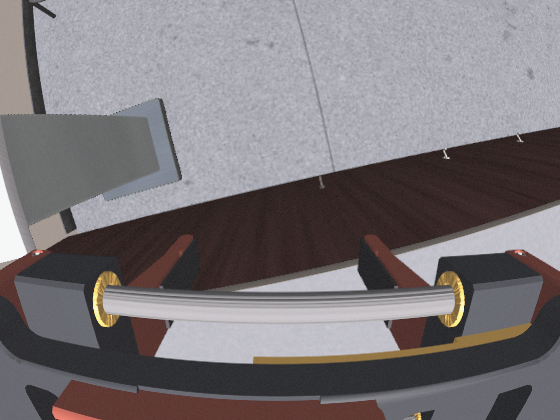

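Scene shows the canister near (255,265), with its eye at (253,226), and the stand with its feet near (330,290)-(390,350). Top shows the canister at (296,208), the tube at (158,130) and the foot ends at (178,203) and (222,195). Next I'll zoom in on both.

```bash
cat > h.py <<'E'
import numpy as np,cv2
from scipy.spatial.transform import Rotation as R
from station import env
def rot(q): return R.from_quat([q[1],q[2],q[3],q[0]]).as_matrix()
def ray(c,u,v,fish=False):
    K=c['intrinsics'];a=(u-K[0,2])/K[0,0];b=(v-K[1,2])/K[1,1]
    if fish:
        r=np.hypot(a,b);s=np.sin(r)/r if r>1e-9 else 1;d=np.array([a*s,-b*s,-np.cos(r)])
    else: d=np.array([a,-b,-1.])
    return c['eye'],rot(c['orientation'])@d
def plane(c,u,v,z,fish=False):
    e,d=ray(c,u,v,fish);return e+d*(z-e[2])/d[2]
def cross(r1,r2):
    (a,d),(b,f)=r1,r2;s=np.linalg.lstsq(np.c_[d,-f],b-a,rcond=None)[0]
    p,q=a+s[0]*d,b+s[1]*f;return (p+q)/2,np.linalg.norm(p-q)
E
python3 - <<'E'
from h import *
t=cv2.imread('pics/top0.png');s=cv2.imread('pics/scene0.png')
a=cv2.resize(t[100:220,130:330],None,fx=4,fy=4,interpolation=cv2.INTER_CUBIC)
b=cv2.resize(s[140:300,230:430],None,fx=4,fy=4,interpolation=cv2.INTER_CUBIC)
cv2.imwrite('pics/t1.png',a);cv2.imwrite('pics/s1.png',b[:600])
ct=env.get_calibration('top')
for p,z in [((296,208),64),((158,130),459),((178,203),12),((222,195),12),((213,130),12),((300,165),0),((338,176),0),((364,246),28),((223,262),30)]: print(p,z,plane(ct,*p,z).round())
E
```

```text
(296, 208) 64 [ 556. -160.   64.]
(158, 130) 459 [630. 119. 459.]
(178, 203) 12 [579. 181.  12.]
(222, 195) 12 [603.  53.  12.]
(213, 130) 12 [803.  84.  12.]
(300, 165) 0 [ 699. -178.    0.]
(338, 176) 0 [ 665. -293.    0.]
(364, 246) 28 [ 453. -356.   28.]
(223, 262) 30 [408.  44.  30.]
```

Call:
step_arm(steps="87.8 0 0 0 7;87.8 0 0 0 0")

```text
time: 0.32
tool_pos: [136.1, 584.3, 302.2]
orientation: [-0.696, 0.696, -0.125, 0.125]
contact_force: [0.3, 0.2, -1.2]
width: 88.0
```

View pics/t1.png

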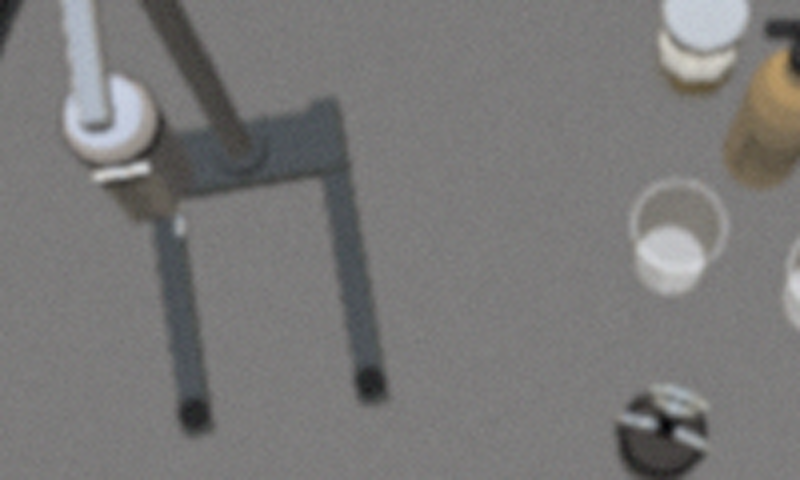

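View pics/s1.png

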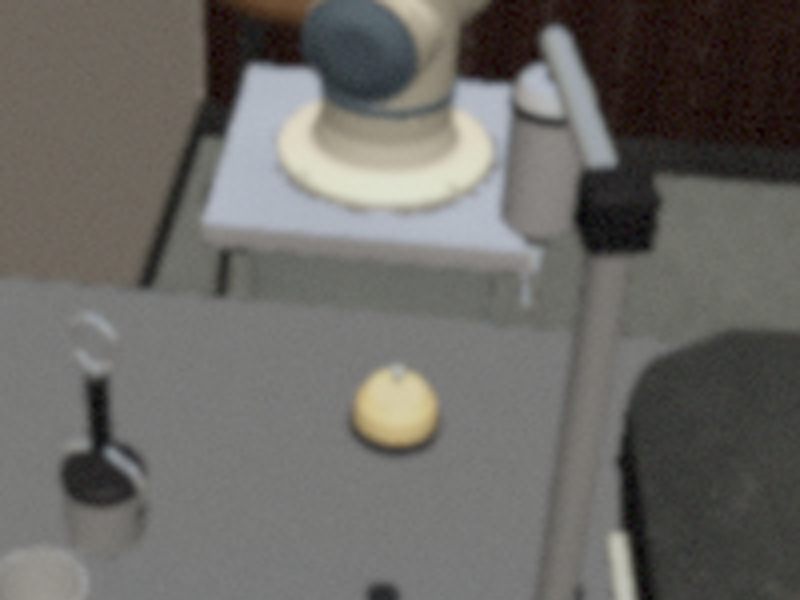

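The crops show the lid centre at about (296,208) in the top view. The thin arms run from (285,205) to (306,211) there. The eye is at (299.5,200) in top and (253.5,226) in scene. The foot caps are at (178,203) and (222.7,195.7), and the bell stands between the robot and the stand.

Run:
```python
from h import *
ct=env.get_calibration('top');cs=env.get_calibration('scene')
P=lambda c,x,y,z:plane(c,x,y,z).round(1)
print('eye tri',cross(ray(ct,299.5,200),ray(cs,253.5,226)))
print('eye top',P(ct,299.5,200,179),'scene',P(cs,253.5,226,179))
print('lid',P(ct,295.9,208.2,64),P(cs,230+103/4,140+478/4,64))
a=P(ct,130+620/4,100+420/4,70);b=P(ct,130+705/4,100+443/4,70);print('arms',a,b,np.degrees(np.arctan2(*(a-b)[1::-1])))
print('tubetop',P(ct,130+112/4,100+118/4,459),'tubebottom',P(ct,130+145/4,100+195/4,365))
f=[P(ct,130+u/4,100+v/4,12) for u,v in [(193,413),(371,383),(165,215),(333,110)]];print(f)
```

```text
eye tri (array([ 557.06133042, -159.58973438,  174.49294324]), np.float64(2.1949383055347575))
eye top [ 556.4 -160.3  179. ] scene [ 562.4 -157.   179. ]
lid [ 555.6 -159.8   64. ] [ 573.8 -153.9   64. ]
arms [ 563.5 -129.1   70. ] [ 547.4 -188.1   70. ] 74.73666449224977
tubetop [630.7 118.9 459. ] tubebottom [625.9 127.5 365. ]
[array([578.5, 179.8,  12. ]), array([601.2,  50.8,  12. ]), array([728.3, 206.1,  12. ]), array([811.1,  83.4,  12. ])]
```

Call:
step_arm(steps="87.8 0 0 -41 0;87.8 0 0 -41 0;87.8 0 0 -41 0;87.8 0 0 -41 0;87.8 0 0 -41 0")

```text
time: 0.73
tool_pos: [65.1, 390.2, 302.0]
orientation: [-0.696, 0.697, -0.122, 0.122]
contact_force: [-0.9, -0.6, 0.9]
width: 88.0
```

Call:
step_arm(steps="87.8 20 0 -36 0;87.8 20 0 -36 0;87.8 20 0 -36 0;87.8 20 0 -36 0;87.8 20 0 -36 0")

```text
time: 1.15
tool_pos: [113.4, 220.7, 311.5]
orientation: [-0.683, 0.71, -0.126, 0.117]
contact_force: [1.6, 1.7, -0.5]
width: 87.5
```

Call:
step_arm(steps="87.8 41 0 0 0;87.8 41 0 0 0;87.8 41 0 0 0;87.8 41 0 0 0;87.8 41 0 0 0")

```text
time: 1.57
tool_pos: [307.7, 149.7, 314.1]
orientation: [-0.686, 0.707, -0.125, 0.12]
contact_force: [-0.5, 1.4, 0.5]
width: 87.9
```

Run:
```python
from h import *
s=env.get_state();print(s['qpos'].round(3),s['tool_pos'].round(1));print(rot(s['orientation']).round(3))
```

```text
[ 0.37  -0.591  1.783 -0.024  1.972 -0.861] [307.7 149.7 314.1]
[[ 0.94  -0.013  0.341]
 [-0.342 -0.028  0.939]
 [-0.002 -1.    -0.031]]
```

Call:
step_arm(steps="87.8 34 0 -20.6 0;87.8 34 0 -20.6 0;87.8 34 0 -20.6 0;87.8 34 0 -20.6 0;87.8 34 0 -20.6 0")

```text
time: 1.98
tool_pos: [431.0, -5.9, 316.7]
orientation: [-0.686, 0.707, -0.125, 0.12]
contact_force: [-0.0, 1.0, 0.5]
width: 87.8
```

Call:
step_arm(steps="87.8 34 0 -20.6 0;87.8 34 0 -20.6 0;87.8 34 0 -20.6 0;87.8 34 0 -20.6 0;87.8 34 0 -20.6 0")

```text
time: 2.4
tool_pos: [555.3, -160.8, 319.1]
orientation: [-0.686, 0.707, -0.125, 0.119]
contact_force: [0.0, 1.0, 0.6]
width: 87.7
```

Call:
step_arm(steps="87.8 0 0 0 7;87.8 0 0 0 7;87.8 0 0 0 7;87.8 0 0 0 7;87.8 0 0 0 7")

```text
time: 2.82
tool_pos: [554.5, -159.1, 319.0]
orientation: [-0.615, 0.638, -0.328, 0.328]
contact_force: [0.1, 0.2, 0.3]
width: 88.3
```

Call:
step_arm(steps="87.8 0 0 0 7;87.8 0 0 0 7;87.8 0 0 0 7;87.8 0 0 0 7;87.8 0 0 0 7")

```text
time: 3.23
tool_pos: [554.4, -158.9, 319.2]
orientation: [-0.488, 0.509, -0.497, 0.505]
contact_force: [0.1, -0.2, -0.4]
width: 87.9
```

Call:
step_arm(steps="87.8 0 0 0 7;87.8 0 0 0 7;87.8 0 0 0 1;87.8 0 0 0 0")

```text
time: 3.57
tool_pos: [554.4, -158.9, 319.3]
orientation: [-0.421, 0.441, -0.555, 0.565]
contact_force: [-0.2, 0.6, 0.7]
width: 87.6
```

```bash
cat > st.py <<'E'
from h import *
import sys
s=env.get_state();r=rot(s['orientation']);g=s['tool_pos']+61*r[:,1]
print(round(s['time'],2),s['qpos'].round(3),'tcp',s['tool_pos'].round(1),'grasp',g.round(1),'F',s['contact_force'].round(1),'w',round(s['width'],1));print(r.round(3))
if len(sys.argv)>3: print('tool delta to grasp target',(r.T@(np.array([float(v) for v in sys.argv[1:4]])-g)).round(1))
E
python3 st.py 556 -160 149
python3 - <<'E'
from h import *
cv2.imwrite('pics/w1.png',env.capture('wrist')[:,:,::-1])
E
```

```text
3.57 [-0.323  0.036  1.258 -0.033  1.851 -0.073] tcp [ 554.4 -158.9  319.3] grasp [ 553.6 -160.7  258.3] F [-0.2  0.6  0.7] w 87.6
[[-0.256 -0.014  0.966]
 [-0.966 -0.029 -0.257]
 [ 0.031 -0.999 -0.006]]
tool delta to grasp target [ -4.7 109.2   2.8]
```

View pics/w1.png

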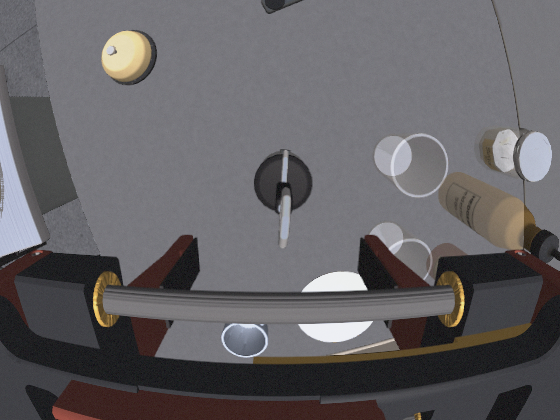

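The wrist view shows the canister centred between the fingers. The lid is at (283,183), and the eye plane runs vertical in the image as intended. I'll check this against the ray onto the lid plane and descend.

Run:
```python
from h import *
c=env.get_calibration('wrist')
print(plane(c,283,183,64,True).round(1),plane(c,285,245,203,True).round(1),'bell',plane(c,128,56,40,True).round())
```

```text
[ 557.6 -158.3   64. ] [ 554.6 -170.9  203. ] bell [421.  33.  40.]
```

Call:
step_arm(steps="60 -1 27 0.6 0;60 -1 27 0.6 0;60 -1 27 0.6 0;60 -1 27 0.6 0;60 0 0 0 0")

```text
time: 4.03
tool_pos: [554.3, -158.1, 204.5]
orientation: [-0.419, 0.443, -0.558, 0.562]
contact_force: [-0.1, -0.1, -1.1]
width: 60.8
```

Call:
step_arm(steps="0 0 0 0 0;0 0 0 0 0;0 0 0 0 0;0 0 0 0 0;0 0 0 0 0", squeeze=10)

```text
time: 4.45
tool_pos: [556.9, -159.0, 213.3]
orientation: [-0.421, 0.439, -0.555, 0.567]
contact_force: [-0.4, -0.3, 0.1]
width: 30.5
```

```bash
python3 st.py
```

```text
4.45 [-0.322  0.037  1.445 -0.032  1.66  -0.062] tcp [ 556.9 -159.   213.3] grasp [ 556.2 -160.8  152.3] F [-0.4 -0.3  0.1] w 30.5
[[-0.26  -0.011  0.966]
 [-0.965 -0.03  -0.26 ]
 [ 0.031 -1.    -0.003]]
```

Call:
step_arm(steps="0 0 2 0 0;0 0 0 0 0;0 0 0 0 0;0 0 0 0 0;0 0 0 0 0")

```text
time: 4.87
tool_pos: [556.3, -158.8, 209.4]
orientation: [-0.42, 0.44, -0.556, 0.566]
contact_force: [0.3, -0.5, 0.4]
width: 14.0
```

Call:
step_arm(steps="0 0 -3 0 0;0 0 0 0 -4;0 0 0 0 -4;0 0 0 0 -4;0 0 0 0 -4")

```text
time: 5.28
tool_pos: [556.2, -158.7, 212.1]
orientation: [-0.494, 0.515, -0.492, 0.499]
contact_force: [0.3, 0.1, -1.2]
width: 14.3
```

Call:
step_arm(steps="0 0 0 0 -4;0 0 0 0 -4;0 0 0 0 -1;0 0 0 0 0;0 0 0 0 0")

```text
time: 5.7
tool_pos: [556.3, -158.7, 212.2]
orientation: [-0.53, 0.552, -0.453, 0.458]
contact_force: [-0.3, -0.6, -1.0]
width: 13.6
```

```bash
python3 st.py
```

```text
5.7 [-0.322  0.038  1.446 -0.032  1.662 -0.496] tcp [ 556.3 -158.7  212.2] grasp [ 555.5 -160.5  151.2] F [-0.3 -0.6 -1. ] w 13.6
[[ 0.17  -0.014  0.985]
 [-0.985 -0.029  0.17 ]
 [ 0.026 -0.999 -0.019]]
```

Call:
step_arm(steps="0 0 3 0 0;0 0 0 0 0;60 0 0 0 0;60 0 0 0 0;60 0 0 0 0")

```text
time: 6.12
tool_pos: [556.4, -158.9, 209.5]
orientation: [-0.53, 0.552, -0.452, 0.458]
contact_force: [-0.3, 0.5, -0.8]
width: 30.7
```

Call:
step_arm(steps="60 0 0 0 0;60 0 -20 0 0;60 0 -41 0 0;60 0 -41 0 0;60 0 -41 0 0")

```text
time: 6.53
tool_pos: [557.9, -154.6, 353.6]
orientation: [-0.53, 0.552, -0.453, 0.458]
contact_force: [0.9, -0.5, 0.0]
width: 59.6
```

Call:
step_arm(steps="60 0 -41 0 7;60 0 -41 0 7;60 0 -41 0 7;60 0 -41 0 7;60 0 -41 0 7")

```text
time: 6.95
tool_pos: [560.2, -148.5, 558.7]
orientation: [-0.369, 0.388, -0.591, 0.604]
contact_force: [1.3, 0.2, 0.9]
width: 60.3
```

Call:
step_arm(steps="60 0 0 0 7;60 0 0 0 7;60 0 0 0 7;60 0 0 0 7;60 0 0 0 7")

```text
time: 7.37
tool_pos: [561.3, -149.0, 556.2]
orientation: [-0.174, 0.188, -0.675, 0.692]
contact_force: [0.4, 0.6, -0.2]
width: 60.1
```

Call:
step_arm(steps="60 0 0 0 7;60 0 0 0 7;60 0 0 0 6;60 0 0 0 0")

```text
time: 7.7
tool_pos: [561.1, -148.9, 556.3]
orientation: [-0.055, 0.066, -0.695, 0.714]
contact_force: [-0.2, 0.2, -0.3]
width: 60.0
```

```bash
python3 st.py 470 83 560
python3 - <<'E'
from h import *
cv2.imwrite('pics/t2.png',env.capture('top')[:,:,::-1])
E
```

```text
7.7 [-0.303  0.293  0.524 -0.043  2.329  1.066] tcp [ 561.1 -148.9  556.3] grasp [ 560.3 -150.7  495.4] F [-0.2  0.2 -0.3] w 60.0
[[-0.985 -0.014  0.171]
 [-0.171 -0.029 -0.985]
 [ 0.018 -0.999  0.026]]
tool delta to grasp target [  50.3  -70.1 -243.9]
```

Call:
step_arm(steps="60 10 0 -40 0;60 10 0 -40 0;60 10 0 -40 0;60 10 0 -40 0;60 10 0 -40 0")

```text
time: 8.17
tool_pos: [475.7, 40.6, 552.1]
orientation: [-0.058, 0.069, -0.695, 0.714]
contact_force: [0.0, -0.2, -0.3]
width: 60.3
```

Call:
step_arm(steps="60 0 -20 -40 0;60 0 -40 0 0;60 0 -40 0 0;60 0 -40 0 0;60 0 -40 0 0")

```text
time: 8.58
tool_pos: [449.1, 76.7, 689.0]
orientation: [-0.05, 0.078, -0.695, 0.713]
contact_force: [19.4, 3.7, 59.7]
width: 60.2
```

```bash
python3 st.py 470 83 560
```

```text
8.58 [ 0.109  0.321  0.169 -0.057  2.692  1.449] tcp [449.1  76.7 689. ] grasp [446.8  75.  628.1] F [19.4  3.7 59.7] w 60.2
[[-0.983 -0.038  0.18 ]
 [-0.179 -0.029 -0.983]
 [ 0.042 -0.999  0.022]]
tool delta to grasp target [-27.1  66.9  -5.2]
```

Call:
step_arm(steps="60 0 20 0 0;60 0 30 0 0;60 0 20 0 0;60 -20 0 0 0;60 -20 0 0 0")

```text
time: 9.0
tool_pos: [483.0, 81.0, 622.3]
orientation: [-0.05, 0.077, -0.695, 0.713]
contact_force: [0.2, -0.2, 1.3]
width: 59.8
```

```bash
python3 st.py
```

```text
9.0 [ 0.11   0.184  0.509 -0.04   2.488  1.47 ] tcp [483.   81.  622.3] grasp [480.8  79.2 561.3] F [ 0.2 -0.2  1.3] w 59.8
[[-0.983 -0.036  0.179]
 [-0.178 -0.029 -0.984]
 [ 0.041 -0.999  0.022]]
```

Call:
step_arm(steps="60 -25 0 0 0;60 -25 0 0 0;60 -25 0 0 0;60 -25 0 0 0;60 0 0 0 0")

```text
time: 9.42
tool_pos: [575.8, 97.0, 598.9]
orientation: [-0.05, 0.076, -0.695, 0.713]
contact_force: [0.6, 0.4, -0.2]
width: 60.0
```

Call:
step_arm(steps="60 -15 0 0 0;60 -15 0 0 0;60 -15 0 0 0;60 -15 0 0 0;60 0 0 0 0")

```text
time: 9.83
tool_pos: [607.7, 103.0, 578.8]
orientation: [-0.061, 0.064, -0.696, 0.713]
contact_force: [1.2, -0.3, -0.9]
width: 60.2
```

```bash
python3 st.py
```

```text
9.83 [ 0.123  0.522  0.171 -0.037  2.453  1.489] tcp [607.7 103.  578.8] grasp [607.6 101.5 517.8] F [ 1.2 -0.3 -0.9] w 60.2
[[-0.984 -0.002  0.175]
 [-0.175 -0.024 -0.984]
 [ 0.006 -1.     0.023]]
```

Call:
step_arm(steps="60 -25 -32 0 0;60 -25 -32 0 0;60 -25 -32 0 0;60 -25 -32 0 0;60 -25 -32 0 0")

```text
time: 10.25
tool_pos: [602.7, 105.7, 611.0]
orientation: [-0.102, 0.023, -0.698, 0.709]
contact_force: [0.5, -0.3, -0.5]
width: 59.8
```

```bash
python3 st.py
```

```text
10.25 [ 0.127  0.472  0.169 -0.029  2.388  1.498] tcp [602.7 105.7 611. ] grasp [609.6 105.3 550.4] F [ 0.5 -0.3 -0.5] w 59.8
[[-0.978  0.113  0.175]
 [-0.177 -0.006 -0.984]
 [-0.11  -0.994  0.026]]
```

Call:
step_arm(steps="60 -28 -29 0 0;60 -28 -29 0 0;60 -28 -29 0 0;60 -28 -29 0 0;60 -28 -29 0 0")

```text
time: 10.67
tool_pos: [606.5, 109.4, 636.5]
orientation: [-0.143, -0.018, -0.697, 0.702]
contact_force: [0.3, 0.4, -0.3]
width: 59.9
```

Call:
step_arm(steps="60 -30 -27 0 0;60 -30 -27 0 0;60 -30 -27 0 0;60 -30 -27 0 0;60 -30 -27 0 0")

```text
time: 11.08
tool_pos: [608.2, 112.5, 667.1]
orientation: [0.186, 0.061, 0.694, -0.693]
contact_force: [0.2, -0.8, 0.1]
width: 60.2
```

```bash
python3 st.py
```

```text
11.08 [ 0.134  0.396  0.17  -0.017  2.225  1.512] tcp [608.2 112.5 667.1] grasp [629.1 114.5 609.8] F [ 0.2 -0.8  0.1] w 60.2
[[-0.924  0.342  0.174]
 [-0.173  0.033 -0.984]
 [-0.342 -0.939  0.029]]
```

Call:
step_arm(steps="60 -34 -22 0 0;60 -34 -22 0 0;60 -34 -22 0 0;60 -34 -22 0 0;60 -34 -22 0 0")

```text
time: 11.5
tool_pos: [622.0, 117.5, 692.8]
orientation: [0.23, 0.105, 0.688, -0.68]
contact_force: [0.1, -0.4, 0.3]
width: 60.3
```

Call:
step_arm(steps="60 -36 -19 0 0;60 -36 -19 0 0;60 -36 -19 0 0;60 -36 -19 0 0;60 -36 -19 0 0")

```text
time: 11.92
tool_pos: [633.3, 121.9, 724.2]
orientation: [0.276, 0.152, 0.679, -0.663]
contact_force: [-0.3, -0.1, -0.3]
width: 59.7
```

```bash
python3 st.py
```

```text
11.92 [ 0.14   0.349  0.17  -0.007  2.007  1.522] tcp [633.3 121.9 724.2] grasp [668.2 126.4 674.3] F [-0.3 -0.1 -0.3] w 59.7
[[-0.802  0.572  0.173]
 [-0.159  0.074 -0.984]
 [-0.576 -0.817  0.032]]
```

Call:
step_arm(steps="60 -36 -19 0 0;60 -36 -19 0 0;60 -36 -19 0 0;60 -36 -19 0 0;60 0 0 0 0")

```text
time: 12.33
tool_pos: [628.3, 123.3, 760.4]
orientation: [0.313, 0.19, 0.669, -0.647]
contact_force: [0.1, 0.2, -0.7]
width: 60.2
```

```bash
python3 st.py 470 -174 320
python3 - <<'E'
from h import *
t=cv2.imread('pics/t2.png')
cv2.imwrite('pics/t2c.png',cv2.resize(t[100:230,100:330],None,fx=3.4,fy=3.4,interpolation=cv2.INTER_CUBIC))
E
```

```text
12.33 [ 0.142  0.314  0.169 -0.004  1.93   1.525] tcp [628.3 123.3 760.4] grasp [668.5 128.8 714.9] F [ 0.1  0.2 -0.7] w 60.2
[[-0.732  0.66   0.172]
 [-0.15   0.091 -0.985]
 [-0.665 -0.746  0.032]]
tool delta to grasp target [453.2 136.2 251.1]
```

View pics/t2c.png

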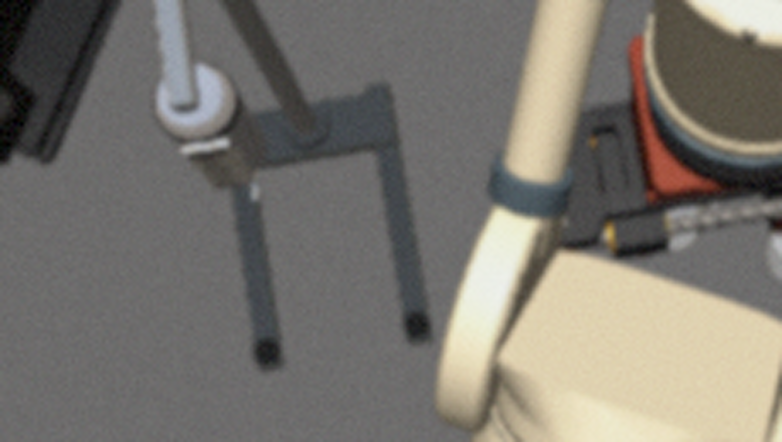

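The top crop shows the stand unmoved, while the arm hides the canister. The lean is now 41.7°. I'll move in front of the canister and look with the wrist camera.

Call:
step_arm(steps="60 32.4 9.7 17.9 0;60 32.4 9.7 17.9 0;60 32.4 9.7 17.9 0;60 32.4 9.7 17.9 0;60 32.4 9.7 17.9 0")

```text
time: 12.75
tool_pos: [569.9, 31.0, 640.8]
orientation: [0.312, 0.188, 0.669, -0.648]
contact_force: [0.3, -0.6, 0.2]
width: 60.2
```

Call:
step_arm(steps="60 32.4 9.7 17.9 0;60 32.4 9.7 17.9 0;60 32.4 9.7 17.9 0;60 32.4 9.7 17.9 0;60 32.4 9.7 17.9 0")

```text
time: 13.17
tool_pos: [498.0, -77.5, 500.5]
orientation: [0.312, 0.188, 0.669, -0.648]
contact_force: [0.4, -0.3, -0.4]
width: 60.0
```

Call:
step_arm(steps="60 32.4 9.7 17.9 0;60 32.4 9.7 17.9 0;60 32.4 9.7 17.9 0;60 32.4 9.7 17.9 0;60 0 0 0 0")

```text
time: 13.58
tool_pos: [439.2, -166.8, 381.0]
orientation: [0.306, 0.187, 0.672, -0.648]
contact_force: [-0.8, -0.9, -2.0]
width: 60.0
```

```bash
python3 st.py 483 -170.5 197
python3 - <<'E'
from h import *
cv2.imwrite('pics/w2.png',env.capture('wrist')[:,:,::-1])
import pickle;pickle.dump(env.get_calibration('wrist'),open('w2.pkl','wb'))
E
```

```text
13.58 [-0.73  -0.654  1.818  0.525  1.481  0.75 ] tcp [ 439.2 -166.8  381. ] grasp [ 478.7 -161.3  334.9] F [-0.8 -0.9 -2. ] w 60.0
[[-0.743  0.648  0.168]
 [-0.144  0.09  -0.985]
 [-0.654 -0.756  0.027]]
tool delta to grasp target [ 88.3 106.3   6.1]
```

View pics/w2.png

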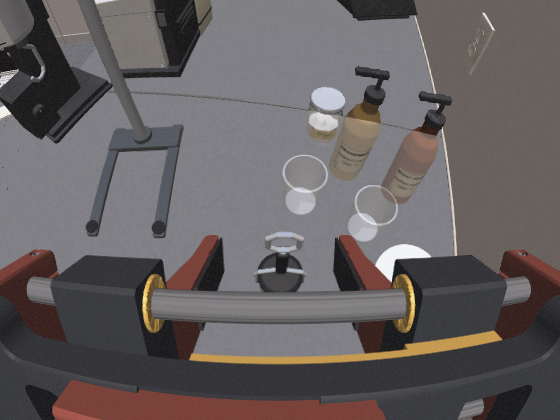

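The wrist view shows the canister upright between the fingers, with the lid at (281,272) and the eye at (284,243). The scale feet are at left, at (93,228) and (160,228).

Run:
```python
from h import *
import pickle;c=pickle.load(open('w2.pkl','rb'))
print('lid',plane(c,281,272,64,True).round(1),'eye',plane(c,284,244,179,True).round(1))
a=plane(c,93,228,12,True);b=plane(c,160,228,12,True);print('feet',a.round(),b.round())
```

```text
lid [ 557.2 -158.6   64. ] eye [ 554.2 -158.   179. ]
feet [580. 179.  12.] [607.  51.  12.]
```

Call:
step_arm(steps="60 30 0 2 0;60 30 0 2 0;60 30 0 2 0;60 0 0 0 0")

```text
time: 13.97
tool_pos: [374.8, -183.4, 327.9]
orientation: [0.31, 0.188, 0.67, -0.648]
contact_force: [-0.8, 0.2, -0.7]
width: 60.2
```

```bash
python3 st.py 555.5 -160.5 115
```

```text
13.97 [-0.925 -0.808  2.001  0.613  1.55   0.576] tcp [ 374.8 -183.4  327.9] grasp [ 414.6 -177.9  282. ] F [-0.8  0.2 -0.7] w 60.2
[[-0.738  0.653  0.172]
 [-0.15   0.09  -0.985]
 [-0.658 -0.752  0.031]]
tool delta to grasp target [  3.4 219.2   1.8]
```

Call:
step_arm(steps="60 1.5 35 0.2 0;60 1.5 35 0.2 0;60 1.5 35 0.2 0;60 1.5 35 0.2 0;60 1.5 25 0 0")

```text
time: 14.38
tool_pos: [481.8, -168.6, 202.2]
orientation: [0.313, 0.188, 0.669, -0.648]
contact_force: [-1.0, 0.3, -0.7]
width: 60.2
```

Call:
step_arm(steps="60 0 20 0 0;60 0 12 0 0;60 0 0 0 0;60 0 0 0 0")

```text
time: 14.72
tool_pos: [501.6, -166.3, 179.4]
orientation: [0.313, 0.188, 0.669, -0.647]
contact_force: [0.5, -0.2, 0.1]
width: 60.2
```

```bash
python3 st.py 553 -160 111
```

```text
14.72 [-0.622 -0.512  2.09   0.549  1.064  0.613] tcp [ 501.6 -166.3  179.4] grasp [ 541.6 -160.8  133.7] F [ 0.5 -0.2  0.1] w 60.2
[[-0.734  0.656  0.175]
 [-0.154  0.091 -0.984]
 [-0.661 -0.749  0.034]]
tool delta to grasp target [ 6.6 24.6  0.5]
```

Call:
step_arm(steps="60 3 8 0.3 0;60 3 8 0.2 0;60 0 8 0 0;60 0 0 0 0;60 0 0 0 0")

```text
time: 15.13
tool_pos: [511.5, -166.6, 155.1]
orientation: [0.311, 0.188, 0.67, -0.648]
contact_force: [0.3, 0.5, 0.2]
width: 59.6
```

```bash
python3 st.py 553 -160 111;python3 - <<'E'
from h import *
cv2.imwrite('pics/s3.png',cv2.resize(env.capture('scene')[170:300,190:350,::-1],None,fx=4,fy=4,interpolation=cv2.INTER_CUBIC))
E
```

```text
15.13 [-0.606 -0.464  2.1    0.557  1.007  0.596] tcp [ 511.5 -166.6  155.1] grasp [ 551.4 -161.1  109.4] F [0.3 0.5 0.2] w 59.6
[[-0.736  0.655  0.173]
 [-0.151  0.09  -0.984]
 [-0.66  -0.751  0.033]]
tool delta to grasp target [-2.4 -0.1 -0.8]
```

View pics/s3.png

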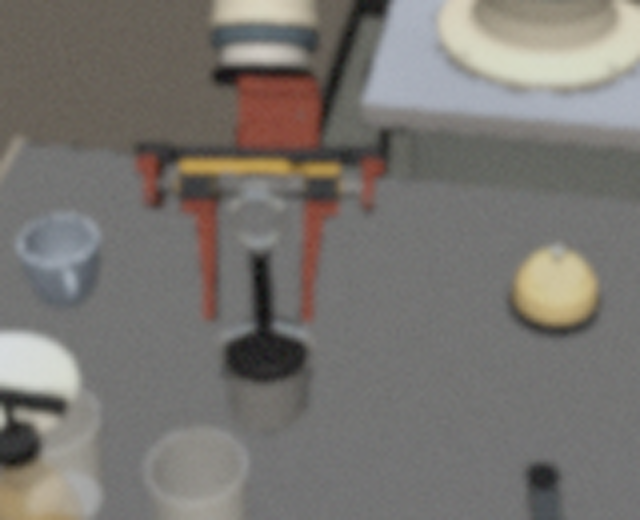

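The scene crop shows the handle centred between the fingers and the eye clear of the gripper body. I'll close on it.

Call:
step_arm(steps="0 0 0 0 0;0 0 0 0 0;0 0 0 0 0;0 0 0 0 0;0 0 0 0 0", squeeze=35)

```text
time: 15.6
tool_pos: [511.6, -166.8, 156.0]
orientation: [0.312, 0.188, 0.669, -0.648]
contact_force: [0.2, -0.8, 0.6]
width: 30.3
```

Call:
step_arm(steps="0 0 0 0 0;0 0 0 0 0;0 0 0 0 0;0 0 0 0 0;0 0 0 0 0")

```text
time: 16.02
tool_pos: [511.7, -166.4, 156.0]
orientation: [0.312, 0.188, 0.669, -0.648]
contact_force: [-1.9, 3.2, 2.1]
width: 14.0
```

```bash
python3 st.py
```

```text
16.02 [-0.606 -0.465  2.1    0.558  1.007  0.596] tcp [ 511.7 -166.4  156. ] grasp [ 551.7 -160.9  110.3] F [-1.9  3.2  2.1] w 14.0
[[-0.735  0.656  0.173]
 [-0.152  0.09  -0.984]
 [-0.661 -0.75   0.033]]
```

Call:
step_arm(steps="0 -6.6 -7.5 0.3 0;0 -6.6 -7.5 0.3 0;0 -6.6 -7.5 0.3 0;0 0 0 0 0;0 0 0 0 0")

```text
time: 16.43
tool_pos: [511.9, -167.0, 187.4]
orientation: [0.312, 0.188, 0.668, -0.648]
contact_force: [0.5, 0.1, -1.8]
width: 14.1
```

```bash
python3 st.py
```

```text
16.43 [-0.606 -0.487  2.059  0.538  1.059  0.633] tcp [ 511.9 -167.   187.4] grasp [ 551.9 -161.6  141.7] F [ 0.5  0.1 -1.8] w 14.1
[[-0.734  0.657  0.173]
 [-0.153  0.088 -0.984]
 [-0.662 -0.749  0.036]]
```

Lifted cleanly. The force is about -1.8 N, so the canister is light and I expect a dip of 15-25 mm. Now I'll raise it and carry it to in front of the hook.

Call:
step_arm(steps="0 -7 -8 0.4 0;0 -15 -17 0.8 0;0 -18 -20 1 0;0 -17 -19 0.8 0;0 -10 -11.6 0.6 0")

```text
time: 16.85
tool_pos: [512.1, -166.8, 290.7]
orientation: [0.313, 0.189, 0.668, -0.648]
contact_force: [0.5, -0.1, -1.5]
width: 13.7
```

Call:
step_arm(steps="0 -1.8 1.1 -10 0;0 -3.5 2.1 -20 0;0 -5 3.2 -30 0;0 -6.2 3.8 -35 0;0 -6.2 3.8 -35 0")

```text
time: 17.27
tool_pos: [514.6, -32.8, 285.0]
orientation: [0.31, 0.188, 0.67, -0.648]
contact_force: [1.3, 0.4, -2.1]
width: 13.8
```

Call:
step_arm(steps="0 -6.2 3.8 -35 0;0 -6.2 3.8 -35 0;0 -5 3.2 -30 0;0 -3.5 2.1 -20 0;0 -2.5 1.4 -13 0")

```text
time: 17.68
tool_pos: [517.7, 104.9, 285.3]
orientation: [0.312, 0.186, 0.67, -0.647]
contact_force: [-0.2, -0.5, -2.0]
width: 13.6
```

Call:
step_arm(steps="0 0 0 0 0;0 0 0 0 0;0 0 0 0 0")

```text
time: 17.93
tool_pos: [518.4, 101.6, 286.1]
orientation: [0.311, 0.187, 0.669, -0.648]
contact_force: [0.5, -1.0, -2.5]
width: 13.6
```

```bash
python3 st.py 559 107 243;python3 - <<'E'
from h import *
import pickle
C={}
for n in ['wrist','top','scene']:
    C[n]=env.get_calibration(n); cv2.imwrite(f'pics/{n}4.png',env.capture(n)[:,:,::-1])
pickle.dump(C,open('c4.pkl','wb'))
w=cv2.imread('pics/wrist4.png');t=cv2.imread('pics/top4.png')
a=cv2.resize(w,(560,420));b=cv2.resize(t[90:230,130:210],None,fx=3,fy=3,interpolation=cv2.INTER_CUBIC)
cv2.imwrite('pics/m4.png',np.hstack([a,b]))
E
```

```text
17.93 [ 0.126 -0.621  1.97   0.008  1.071  1.508] tcp [518.4 101.6 286.1] grasp [558.3 107.  240.3] F [ 0.5 -1.  -2.5] w 13.6
[[-0.736  0.654  0.173]
 [-0.152  0.09  -0.984]
 [-0.659 -0.751  0.034]]
tool delta to grasp target [-2.3 -1.6  0.2]
```

View pics/m4.png

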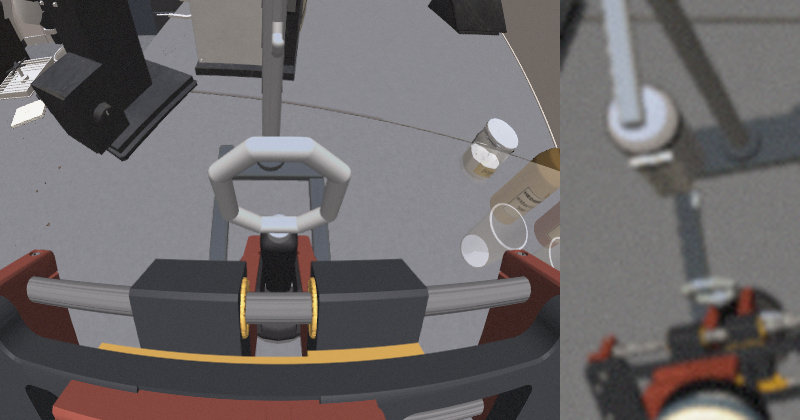

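The left half shows the eye ring at (280,140)-(280,230), with the hook tip behind it at (278,35). In the right half (top view), the hook tip is at full-image (175,156.5) and the eye at about (180,186).

Run:
```python
from h import *
import pickle;C=pickle.load(open('c4.pkl','rb'));c=C['top'];w=C['wrist']
for z in (305,320): print('tip top',z,plane(c,174.8,156.5,z).round(1))
print('eye top cam',plane(c,130+150/3,90+287/3,328).round(1))
e,d=ray(w,278,40,True);d/=np.linalg.norm(d);print('wrist eye',e.round(1),d.round(3));print('wrist/top tri',cross((e,d),ray(c,174.8,156.5)))
for v,z in((141,330),(228,288)): print('ring wrist',plane(w,280,v,z,True).round(1))
# hook tip y at x~620
t=(620-e[0])/d[0];print((e+t*d).round(1))
im=cv2.imread('pics/top4.png')[140:200,150:205];s=cv2.imread('pics/scene4.png')
a=cv2.resize(im,None,fx=7,fy=7,interpolation=cv2.INTER_CUBIC);b=cv2.resize(cv2.imread('pics/wrist4.png')[0:140,220:336],None,fx=3.45,fy=3,interpolation=cv2.INTER_CUBIC)
cv2.imwrite('pics/m5.png',np.hstack([a,b]))
```

```text
tip top 305 [628.3 124.1 305. ]
tip top 320 [623.6 120.4 320. ]
eye top cam [557.3 105.1 328. ]
wrist eye [513.1 104.1 390.6] [ 0.828  0.128 -0.546]
wrist/top tri (array([624.54315063, 121.26190168, 317.11990596]), np.float64(0.2512329686107798))
ring wrist [562.1 110.3 330. ]
ring wrist [558.3 108.  288. ]
[620.  120.7 320.1]
```

View pics/m5.png

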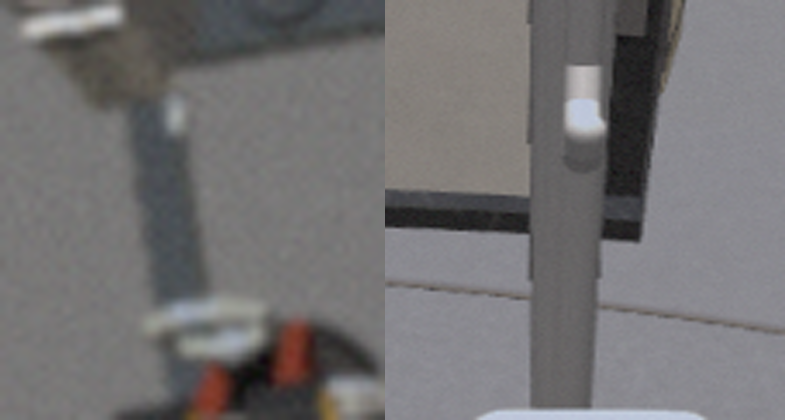

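The close-up confirms the tip position. The wrist and top rays cross to within 0.25 mm at (624.5,121.3,317), which matches the expected tip height of 320 mm. That puts the valley at about (636,123), so I'll bring the eye in slowly.

Call:
step_arm(steps="0 -5.95 4.8 -0.2 0;0 -5.95 4.8 -0.2 0;0 -5.95 4.8 -0.2 0;0 -5.95 4.8 -0.2 0;0 -5.95 4.8 -0.2 0")

```text
time: 18.5
tool_pos: [557.3, 109.4, 288.7]
orientation: [0.311, 0.188, 0.669, -0.648]
contact_force: [0.1, -0.3, -1.9]
width: 13.9
```

Call:
step_arm(steps="0 -5.95 4.8 -0.2 0;0 -5.95 4.8 -0.2 0;0 -5.95 4.8 -0.2 0;0 -5.95 4.8 -0.2 0;0 0 0 0 0")

```text
time: 18.92
tool_pos: [587.2, 115.7, 289.9]
orientation: [0.311, 0.188, 0.669, -0.648]
contact_force: [-0.1, 0.4, -1.5]
width: 13.4
```

```bash
python3 st.py 632 122.5 243;python3 - <<'E'
from h import *
import pickle
pickle.dump({n:env.get_calibration(n) for n in('wrist','top','scene')},open('c6.pkl','wb'))
w=env.capture('wrist')[:,:,::-1];t=env.capture('top')[:,:,::-1];s=env.capture('scene')[:,:,::-1]
cv2.imwrite('pics/wrist6.png',w);cv2.imwrite('pics/top6.png',t);cv2.imwrite('pics/scene6.png',s)
cv2.imwrite('pics/m6.png',np.hstack([cv2.resize(w[0:240,180:380],None,fx=2,fy=2),cv2.resize(t[130:190,150:200],(400,480),interpolation=cv2.INTER_CUBIC)]))
E
```

```text
18.92 [ 0.138 -0.406  1.819 -0.002  1.007  1.523] tcp [587.2 115.7 289.9] grasp [627.2 121.2 244.1] F [-0.1  0.4 -1.5] w 13.4
[[-0.735  0.655  0.173]
 [-0.152  0.09  -0.984]
 [-0.66  -0.75   0.034]]
tool delta to grasp target [-3.   4.1 -0.5]
```

View pics/m6.png

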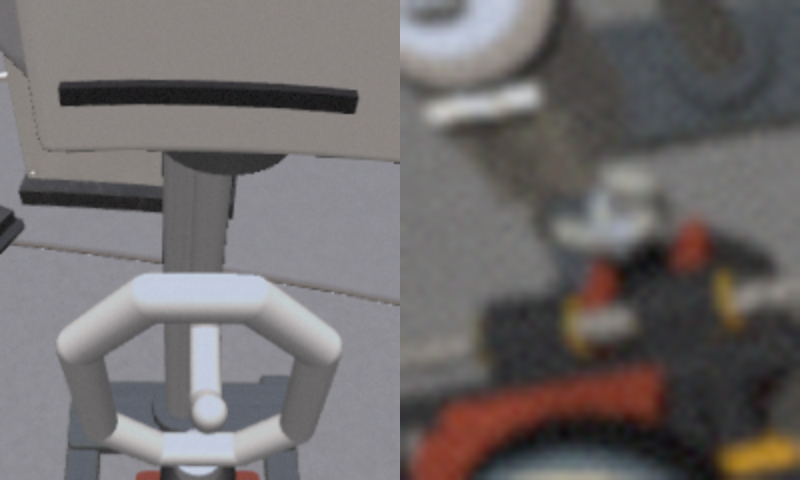

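The left half of the view shows the hook tip (208,410) through the eye opening, whose centre is at about (200,360). The top view agrees. I'll advance the last few mm and measure the carried weight.

Call:
step_arm(steps="0 -1.5 1.3 -0.1 0;0 -1.5 1.3 -0.1 0;0 -0.6 0.6 0 0;0 0 0 0 0;0 0 0 0 0")

```text
time: 19.48
tool_pos: [590.8, 116.5, 290.1]
orientation: [0.311, 0.188, 0.669, -0.648]
contact_force: [-0.1, -0.2, -2.4]
width: 13.5
```

```bash
cat > f.py <<'E'
from h import *
F=[]
for i in range(8):
    env.capture('wrist');F.append(env.get_state()['contact_force'])
F=np.array(F);s=env.get_state();r=rot(s['orientation'])
print('F',F.mean(0).round(2),'sd',(F.std(0)/8**.5).round(2),'grasp',(s['tool_pos']+61*r[:,1]).round(1),round(s['time'],2))
E
python3 f.py
```

```text
F [ 0.11  0.04 -1.55] sd [0.2  0.23 0.21] grasp [630.8 122.  244.4] 19.88
```

Call:
step_arm(steps="0 1.3 1.5 0 0;0 1.3 1.5 0 0;0 1.3 1.5 0 0;0 1.3 1.5 0 0;0 1.3 1.5 0 0")

```text
time: 20.3
tool_pos: [591.0, 116.2, 279.8]
orientation: [0.311, 0.188, 0.669, -0.648]
contact_force: [-0.1, -0.7, -1.0]
width: 13.7
```

Call:
step_arm(steps="0 1.3 1.5 0 0;0 1.3 1.5 0 0;0 1.3 1.5 0 0;0 0 0 0 0;0 0 0 0 0")

```text
time: 20.72
tool_pos: [591.1, 116.0, 274.1]
orientation: [0.311, 0.188, 0.669, -0.648]
contact_force: [1.1, -0.5, -2.0]
width: 13.9
```

```bash
python3 f.py
```

```text
F [ 0.2  -0.05 -1.93] sd [0.09 0.17 0.2 ] grasp [631.1 121.5 228.6] 21.12
```

Call:
step_arm(steps="0 0.9 1.1 0 0;0 0.9 1.1 0 0;0 0.9 1.1 0 0;0 0.9 1.1 0 0;0 0.9 1.1 0 0")

```text
time: 21.53
tool_pos: [591.4, 115.8, 266.9]
orientation: [0.311, 0.188, 0.669, -0.648]
contact_force: [-0.7, 0.7, -2.1]
width: 13.7
```

Call:
step_arm(steps="0 0.9 1.1 0 0;0 0.9 1.1 0 0;0 0.9 1.1 0 0;0 0.9 1.1 0 0;0 0.9 1.1 0 0")

```text
time: 21.95
tool_pos: [591.7, 115.6, 260.1]
orientation: [0.312, 0.188, 0.669, -0.648]
contact_force: [-1.0, 0.5, -0.1]
width: 14.0
```

```bash
python3 f.py
```

```text
F [-0.38  0.17 -0.64] sd [0.18 0.08 0.15] grasp [631.7 121.1 214.5] 22.35
```

Call:
step_arm(steps="0 0.7 0.7 0 0;0 0.7 0.7 0 0;0 0.7 0.7 0 0;0 0.7 0.7 0 0;0 0.7 0.7 0 0")

```text
time: 22.77
tool_pos: [591.5, 115.5, 255.2]
orientation: [0.312, 0.188, 0.669, -0.648]
contact_force: [0.7, 2.0, 0.1]
width: 14.0
```

```bash
python3 f.py; python3 f.py
```

```text
F [ 0.8   0.94 -0.28] sd [0.2  0.11 0.13] grasp [631.4 120.9 209.5] 23.17
F [ 0.81  0.84 -0.16] sd [0.17 0.1  0.18] grasp [631.4 120.9 209.4] 23.57
```

Call:
step_arm(steps="0 -0.5 1.2 -0.6 0;0 0.6 0.7 0 0;0 0 0 0 0;0 0 0 0 0", squeeze=15)

```text
time: 23.9
tool_pos: [592.6, 116.1, 253.5]
orientation: [0.311, 0.188, 0.669, -0.648]
contact_force: [1.6, -0.8, -0.1]
width: 13.9
```

```bash
python3 f.py; python3 f.py
```

```text
F [ 1.19  0.51 -0.23] sd [0.11 0.12 0.1 ] grasp [632.5 121.6 207.9] 24.3
F [ 1.5   0.47 -0.11] sd [0.19 0.21 0.14] grasp [632.5 121.6 207.9] 24.7
```

Call:
step_arm(steps="0 0 0 0 0;0 0 0 0 0;0 0 0 0 0;0 0 0 0 0", squeeze=3)

```text
time: 25.03
tool_pos: [592.4, 116.1, 253.6]
orientation: [0.311, 0.188, 0.669, -0.648]
contact_force: [0.4, 0.8, -0.7]
width: 14.2
```

```bash
python3 f.py; python3 f.py
```

```text
F [0.02 0.55 0.04] sd [0.16 0.19 0.13] grasp [632.4 121.6 207.8] 25.43
F [0.23 0.65 0.09] sd [0.2  0.14 0.1 ] grasp [632.5 121.6 207.9] 25.83
```

Fz is now about 0 (from -1.8) and the side forces are small, so the hook carries the weight. I'll open gently.

Call:
step_arm(steps="15 0 0 0 0;16 0 0 0 0;18 0 0 0 0;20 0 0 0 0;25 0 0 0 0")

```text
time: 26.25
tool_pos: [592.5, 116.1, 253.6]
orientation: [0.311, 0.188, 0.669, -0.648]
contact_force: [0.1, -0.3, -0.6]
width: 23.6
```

Call:
step_arm(steps="35 0 0 0 0;50 0 0 0 0;60 0 0 0 0;60 0 0 0 0;60 0 0 0 0")

```text
time: 26.67
tool_pos: [592.5, 116.1, 253.6]
orientation: [0.311, 0.188, 0.669, -0.648]
contact_force: [0.2, -0.7, -0.2]
width: 54.8
```

```bash
python3 f.py
python3 - <<'E'
from h import *
w=env.capture('wrist')[:,:,::-1];o=cv2.imread('pics/wrist6.png')
cv2.imwrite('pics/w7.png',w)
# bright eye-ring mask in central area, compare to before release
for im in (o,w):
    m=(im[:240,180:380].min(2)>170).astype(np.uint8);n,l,s,c=cv2.connectedComponentsWithStats(m)
    print([(s[i].tolist(),c[i].round(0).tolist()) for i in range(1,n) if s[i][4]>150])
E
```

```text
F [ 0.1   0.08 -0.24] sd [0.24 0.21 0.15] grasp [632.4 121.6 207.8] 27.07
[([29, 137, 142, 40, 2031], [100.0, 151.0]), ([96, 163, 17, 48, 632], [103.0, 187.0]), ([56, 207, 86, 23, 997], [98.0, 220.0])]
[([27, 114, 140, 64, 2258], [98.0, 148.0]), ([96, 162, 22, 26, 447], [106.0, 174.0]), ([53, 207, 85, 22, 991], [95.0, 219.0])]
```

The ring hasn't moved in the wrist image after release. I'll back straight out along the fingers.

Call:
step_arm(steps="60 0 -8 0 0;60 0 -15 0 0;60 0 -20 0 0;60 0 -25 0 0;60 0 -25 0 0")

```text
time: 27.53
tool_pos: [530.5, 107.6, 324.0]
orientation: [0.311, 0.188, 0.669, -0.648]
contact_force: [-0.2, 0.2, 0.5]
width: 60.4
```

Call:
step_arm(steps="60 0 -25 0 0;60 0 -15 0 0;60 0 0 0 0;60 0 0 0 0;60 0 0 0 0")

```text
time: 27.95
tool_pos: [505.4, 104.2, 352.3]
orientation: [0.311, 0.188, 0.669, -0.648]
contact_force: [-0.3, -0.2, -0.8]
width: 60.4
```

Call:
step_arm(steps="60 0 0 0 0;60 0 0 0 0;60 0 0 0 0;60 0 0 0 0;60 0 0 0 0")

```text
time: 28.37
tool_pos: [505.5, 104.2, 352.8]
orientation: [0.311, 0.188, 0.669, -0.648]
contact_force: [-0.2, -0.2, -0.3]
width: 60.3
```

```bash
python3 st.py
python3 - <<'E'
from h import *
import time
I=[];c=env.get_calibration('wrist')
for i in range(12): I.append(env.capture('wrist')[:,:,::-1].copy())
D=lambda a,b:(cv2.absdiff(cv2.GaussianBlur(a,(5,5),0),cv2.GaussianBlur(b,(5,5),0)).max(2)>25).sum()
print('diffs',[int(D(I[0],x)) for x in I[1:]])
cv2.imwrite('pics/w8.png',I[-1]);cv2.imwrite('pics/s8.png',env.capture('scene')[:,:,::-1]);cv2.imwrite('pics/t8.png',env.capture('top')[:,:,::-1])
im=I[-1]
m=((im.min(2)>165)).astype(np.uint8);n,l,s,cc=cv2.connectedComponentsWithStats(m)
for i in range(1,n):
    if s[i][4]>100: print(s[i].tolist(),cc[i].round(1))
# predicted pixels of eye top/bottom, lid centre for a hanging canister
K=c['intrinsics'];Rm=rot(c['orientation'])
for nm,p in [('eye outer top',(636,123,300)),('eye inner top',(636,123,294)),('eye bottom',(636,123,258)),('lid',(636,123,161)),('tip',(623,121,304))]:
    d=Rm.T@(np.array(p)-c['eye']);d/=np.linalg.norm(d);th=np.arccos(-d[2]);q=np.array([d[0],-d[1]]);q/=np.linalg.norm(q);print(nm,(K[0,0]*th*q+K[:2,2]).round(1))
E
```

```text
28.37 [ 0.138 -0.636  1.861 -0.002  1.195  1.522] tcp [505.5 104.2 352.8] grasp [545.4 109.7 307. ] F [-0.2 -0.2 -0.3] w 60.3
[[-0.736  0.655  0.173]
 [-0.152  0.09  -0.984]
 [-0.66  -0.751  0.034]]
diffs [3, 71, 261, 368, 430, 479, 491, 479, 456, 427, 412]
[493, 47, 47, 113, 142] [518.7 104.9]
[10, 73, 56, 36, 740] [38.7 93.5]
[30, 116, 33, 25, 486] [ 45.9 127.7]
[250, 124, 56, 24, 351] [278.3 136.7]
[468, 139, 28, 28, 560] [481.7 152.5]
[454, 160, 26, 24, 403] [465.8 172.4]
[259, 164, 37, 11, 200] [277.2 170. ]
[464, 218, 36, 42, 220] [480.3 239.9]
[442, 244, 24, 12, 216] [452.6 250.3]
eye outer top [281.9 130.7]
eye inner top [281.5 136.7]
eye bottom [279.5 167.8]
lid [275.9 222.7]
tip [281.8 142.8]
```

The picture limit is reached, so I'll check by numbers from here. The eye components at (278,137) and (277,170) match the predicted hanging eye. There is a slight swing, so I'll wait for it to settle.

Call:
step_arm(steps="60 0 0 0 0;60 0 0 0 0;60 0 0 0 0;60 0 0 0 0;60 0 0 0 0")

```text
time: 29.48
tool_pos: [505.3, 104.2, 353.4]
orientation: [0.311, 0.188, 0.669, -0.648]
contact_force: [0.8, -0.5, 0.5]
width: 59.8
```

Call:
step_arm(steps="60 0 0 0 0;60 0 0 0 0;60 0 0 0 0;60 0 0 0 0;60 0 0 0 0")

```text
time: 29.9
tool_pos: [505.3, 104.2, 353.4]
orientation: [0.311, 0.188, 0.669, -0.648]
contact_force: [0.3, 1.0, 0.2]
width: 60.2
```

Call:
step_arm(steps="60 0 0 0 0;60 0 0 0 0;60 0 0 0 0;60 0 0 0 0;60 0 0 0 0")

```text
time: 30.32
tool_pos: [505.3, 104.2, 353.4]
orientation: [0.311, 0.188, 0.669, -0.648]
contact_force: [0.6, -0.4, -0.0]
width: 60.1
```

Call:
step_arm(steps="60 0 0 0 0;60 0 0 0 0;60 0 0 0 0;60 0 0 0 0;60 0 0 0 0")

```text
time: 30.73
tool_pos: [505.3, 104.2, 353.3]
orientation: [0.311, 0.188, 0.669, -0.648]
contact_force: [-0.2, 0.4, -0.1]
width: 59.8
```

```bash
cat > sw.py <<'E'
from h import *
I=[];
for i in range(24): I.append(env.capture('wrist')[:,:,::-1].copy())
g=[cv2.cvtColor(x,cv2.COLOR_BGR2GRAY)[115:260,215:345].astype(np.float32) for x in I]
# lid/handle region (dark) vs eye region shift by phase correlation
for nm,sl in (('eye',np.s_[5:65,25:105]),('lid',np.s_[70:140,20:110])):
    a=g[0][sl];w=cv2.createHanningWindow(a.shape[::-1],cv2.CV_32F)
    print(nm,[tuple(np.round(cv2.phaseCorrelate(a,x[sl],w)[0],2)) for x in g[1::2]])
m=[(x[60:145]<60) for x in g]
print('dark centroid',[np.round(np.argwhere(k).mean(0),1).tolist() for k in m[::3]],m[0].sum())
print(env.get_state()['time'])
E
python3 sw.py
python3 - <<'E'
import cv2,numpy as np
# bystanders before/after in the top & scene view
for a,b,R in (('top0','t8',dict(bell=(205,245,245,280),cup=(350,230,378,260),glass=(285,143,315,177),glass2=(325,155,352,185))),('scene0','s8',dict(bell=(312,225,348,258),cup=(192,220,218,248),glass=(222,275,256,318)))):
    x,y=cv2.imread(f'pics/{a}.png'),cv2.imread(f'pics/{b}.png')
    for n,(u,v,p,q) in R.items():
        X,Y=[cv2.cvtColor(k[v:q,u:p],cv2.COLOR_BGR2GRAY).astype(np.float32) for k in (x,y)]
        print(a,n,np.round(cv2.phaseCorrelate(X,Y)[0],2),round(float(abs(X-Y).mean()),1))
E
```

```text
eye [(np.float64(-0.05), np.float64(0.03)), (np.float64(-0.06), np.float64(-0.07)), (np.float64(-0.07), np.float64(-0.1)), (np.float64(-0.12), np.float64(-0.11)), (np.float64(-0.07), np.float64(-0.07)), (np.float64(0.03), np.float64(-0.18)), (np.float64(-0.05), np.float64(-0.2)), (np.float64(-0.12), np.float64(-0.13)), (np.float64(-0.09), np.float64(-0.2)), (np.float64(0.15), np.float64(-0.28)), (np.float64(0.02), np.float64(-0.1)), (np.float64(-0.03), np.float64(-0.31))]
lid [(np.float64(-0.01), np.float64(-0.02)), (np.float64(-0.09), np.float64(0.04)), (np.float64(-0.15), np.float64(0.0)), (np.float64(-0.11), np.float64(-0.03)), (np.float64(-0.04), np.float64(-0.0)), (np.float64(-0.04), np.float64(-0.03)), (np.float64(0.01), np.float64(0.01)), (np.float64(-0.01), np.float64(0.04)), (np.float64(-0.17), np.float64(-0.01)), (np.float64(-0.08), np.float64(0.03)), (np.float64(-0.1), np.float64(0.0)), (np.float64(-0.09), np.float64(0.04))]
dark centroid [[40.9, 62.1], [40.7, 62.0], [48.7, 61.5], [40.9, 61.9], [48.8, 61.6], [40.7, 62.0], [48.9, 61.5], [40.8, 62.0]] 2243
31.9333
top0 bell [-0.02  0.06] 3.5
top0 cup [ 0.05 -0.08] 3.6
top0 glass [0.26 0.01] 3.7
top0 glass2 [0.42 0.03] 3.8
scene0 bell [-0.05 -0.09] 6.9
scene0 cup [0.55 0.04] 6.7
scene0 glass [-0.1   0.47] 6.9
```

The canister is still (lid and eye shifts of 0.3 px or less over 1.2 s), the bell, glass and cup haven't moved, and the gripper is clear. Handing in.

```bash
python3 -c "
from station import env
print(env.hand_in(),env.get_state()['time'])"
```

```text
the job is handed in; nothing more can be done
the job is handed in; nothing more can be done
```

The canister is hanging by its eye on the scale hook, the gripper is clear of it, and I handed the job in about 32 s into the run. The hand-in gives no verdict.

**How it was done**
- **Turning the canister:** I turned it in place by 25° to line up with the stand.
- **Leaning the gripper:** The moves only allow a turn about the fingers' own axis, so I pushed gently past the arm's reach limit until the tool leaned back about 41°.
- **Hanging it:** I gripped the handle at that lean, brought the eye over the hook tip and lowered it slowly. The vertical force on the tool went from about -1.8 N to 0. Only then did I relax the grip, open slowly and back straight out.

**Last checks**
- **Stillness:** image shifts of the eye and lid were 0.3 px or less over 1.2 s. A slight swing seen just after backing away had died out.
- **Bystanders:** the bell, glass and cup images had shifted by about half a pixel or less.
- **Robot:** the contact force was within noise of zero.

**What was less certain**
- **Dip:** I did not measure it from a picture. It is about 15–18 mm, worked out from the weight and the lowering height. One image cue, the top edge of the ring, suggested nearer 10 mm, while the bottom of the ring agreed with 15–16 mm.
- **Uprightness:** I did not measure the tilt. I assume it is upright because it hangs freely.
- **Dark-pixel check:** the dark-area centroid flickered by 8 px between frames. I put that down to the threshold, since the phase correlation showed no motion.
- **Joint limits:** joints 3 and 5 briefly read 0.001–0.002 rad past their stated limits. At one point, at those limits, the tool force read about 60 N. I backed off, and nothing reported a failure.

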